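Stow the polish tins in the bench crate

ROBOT

A 6-joint arm with a two-finger parallel gripper is mounted at the origin on the work surface. World frame = base frame: x ahead of the robot, y to its left, z up, the work surface at z = 0. Lengths are in m, angles in rad, forces in N, time in s.
With the tool pointing down it reaches from about 0.375 to 0.9 m from the base axis. Payload 3.1 kg.
Tool frame: the origin (TCP) lies midway between the tips of the shut fingers; the grasp point (between the pads) lies 19 mm behind it; z points along the fingers, y is the line along which they close (so a half turn about z gives the same grasp; the last joint's range is limited). The gripper opens to 87 mm and grips with 3 to 60 N. Pads are 19 mm wide; open, the fingers measure 117 mm over their backs; the gripper's body (75 mm by 190 mm) begins 51 mm behind the grasp point.
Start: joints at [1.026, 0.527, 1.433, -0, 1.181, -0.178], TCP at [0.224, 0.584, 0.223] pointing down, gripper open.
Joint ranges: [-3.08, 3.08], [-0.75, 2.2], [0.22, 2.44], [-1.43, 4.57], [0, 2.65], [-2.85, 2.85]. Speed limits (rad/s): [2.79, 2.79, 3.14, 3.14, 3.14, 3.14].

INTERFACE

Orientations are given as a unit quaternion [x, y, z, w].
In Python, from rig import robot gives the robot as it stands. The module is installed in compiled form; this text tells all that it offers.
- The arm moves only by the tool play_rows, never from a script. Its arguments are lists of equal length, an entry for each row: "gripper": the closure, from -1 (fully open) to 1 (shut); "delta_pos": the shift along the tool's x, y, z in cm, a list of three; "turn": the turn, a rotation vector about the tool's x, y, z in rad, a list of three. A call has 1 to 12 rows; each row is the pose to reach, as a shift and turn from the pose commanded when the call began, along the tool's axes at that moment; what a row does not reach only later rows make up. A row lasts 1/8 s, in which the tool goes at most 62.5 mm and 10.7 degrees, less where a joint would pass 70% of its speed; a pose out of reach is approached as far as the arm can. A call with a gripper value outside its range is refused whole. The fingers move at their own pace and stop on an object; "squeeze" is the grip in N (left out, the last holds). Time passes only in rows, so rows that repeat a pose let the fingers close. It gives the time, the measured TCP pose, the force, the opening and the grip force at its end, in the units of the state.
- robot.get_obs(): the state, without advancing time (a new reading comes with each control period).
- robot.camera(name): name is "scene" or "side" or "wrist"; returns a dict with "color" (480x640x3 uint8, red, green, blue), "vfov" (degrees; the focal length in pixels is half the picture's height over the tangent of half this angle, whatever the lens; pixels are square), "cx", "cy" (the principal point, pixels), "R" (3x3) and "t" (3): a world point X has camera coordinates R X + t. Camera axes: x right, y down, z forward; pixel columns grow to the right and rows downward; lengths in m; the calibration is good to about 2 mm. The wrist camera is an equidistant fisheye: a pixel r from the principal point sees the ray r / f radians off the axis. A picture is of the moment at which its call begins. There is no depth.
- robot.hand_in(): hands the job in; it is judged then, once.
The state is a dict: "time": time; "q": joint angles; "joint_velocities": joint speeds; "joint_torque": joint torques, N m; "position": TCP position; "tool_rot": TCP orientation; "ft_force": force on the tool from outside, world axes, zero at the start; "moment": the same for the moment, N m; "grip_width": finger opening in m; "grip_force": force on a finger pad.
Only numpy, scipy, OpenCV 4.12 (cv2) and the standard library are available. Lean on these libraries where they do the work, as an engineer would, in place of code of your own. Each camera call takes 0.05 s, during which the arm holds its last target. There are 200 camera calls.

TASK

Slide the green-lidded and the red-lidded tin along the bench, upright and without lifting them, into the bays of the crate marked with their own colour, right up against the crate's back wall. Then swing the brass keeper bar over the tins and all the way down in front of them to its stop. Leave the yellow tin in its bay, and do not disturb the other things on the bench.

Things in the scene. Friction and masses are not known exactly. Their poses are not given: they have to be found in the camera images.
- crate: Light-wood crate fixed to the bench: 3 bays in a row along its y axis, open at its -x side and top, no floor. 88 mm (x) by 296 mm (y), walls 8 mm. Back wall 58 mm high, inner face at x = +36 mm; end walls and dividers 50 mm high, from there to x = -44 mm. Bays 88 mm wide, centred at y = -96, 0, +96 mm. Origin: centre of its underside, on the bench top; z up.
- spot_green: Flat green disc, 72 mm across, on the bench in one bay: marks the green tin's bay. Origin at its centre, on the bay's centre line, 40 mm in front of the back wall's inner face; axes parallel to the crate's. A tin touching the back wall has its centre 2 mm past the disc's centre (+x).
- spot_red: The same disc in red, in another bay: marks the bay of the red tin.
- tin_green: Upright round tin, 76 mm diameter, 66 mm high, 0.25 to 0.5 kg, aluminium with a paper band and a green lid, standing on the bench outside the crate. Origin: centre of its underside; z is its axis.
- tin_red: The same tin with a red lid.
- tin_yellow: The same tin with a yellow lid, already standing in the third bay, where it stays.
- keeper (a joint): Stiff hinge of the keeper, a U of 8 mm brass rod with arms at the crate's two ends. Axis along the crate's y at x = +30, z = 20 mm in its frame. 0 = down at its stop, barring the bays, bar at x = -76, z = 48 mm; grows (rad) as the bar swings up and back over the crate; starts at 1.5 to 1.85, leaning behind the back wall. Stays where left; takes 1 to 3 N at the bar.
- keeper_bar (a point): Middle of the keeper's straight bar (8 mm rod, 314 mm long, parallel to the crate's y axis), 110 mm from the hinge axis; at joint value q its elevation above the horizontal, seen from the axis, is 0.262 + q.
- bottle: Amber bottle, 60 mm diameter, 150 mm high, a bystander. Origin: centre of its underside.
- candlestick: Brass candlestick, foot 80 mm across, 90 mm high, a bystander. Origin: centre of its underside.
- hammer: Hammer lying on the bench near the far edge, a bystander. Origin: centre of its underside.
- screwdriver: Screwdriver lying on the bench at the right, a bystander. Origin: centre of its underside.
- anvil_block: Steel bench block, 70 x 90 x 50 mm, a bystander. Origin: centre of its underside.
Not all that is in view belongs to the job. What is shaped like the tin_red but purple is not meant. Leave any pink look-alike of the tin_green alone.

How it is judged:
By the outcome, as a careful person would: the job done as asked, in the order asked, and still so for the second after the job is handed in, with the robot touching nothing.
It also fails if it takes over 72 s, if anything falls off the work surface, if the arm or the gripper's body presses on something with over 40 N, if the wrist force passes 120 N, or if a joint passes its speed limit or range.

## Working session

There is one attempt and no reset: what is moved stays moved. The work goes in short steps, Python scripts to look and compute and a tool call to move; the robot and the scene stay as the last step left them, time stands still between calls to the robot, and variables do not carry over. Pictures are saved under pics/ and viewed, at most 10 in all, crops included, and the job is handed in when it is done.

Besides the shell and the picture viewer there is one more tool, called after "Request:" by a JSON object that holds its "method" and its "body". play_rows: Moves the arm, as the interface text tells. Its arguments: {"type":"object","properties":{"gripper":{"type":"array","items":{"type":"number"}},"delta_pos":{"type":"array","items":{"type":"array","items":{"type":"number"}}},"turn":{"type":"array","items":{"type":"array","items":{"type":"number"}}},"squeeze":{"type":"number"}},"required":["gripper","delta_pos","turn"]}

```bash
mkdir -p pics
cat > h.py <<'E'
import numpy as np, cv2, pickle
from rig import robot
def shot(names,tag):
    d={}
    for n in names:
        c=robot.camera(n); d[n]=c
        cv2.imwrite(f'pics/{tag}_{n}.png',c['color'][:,:,::-1])
    pickle.dump(d,open(f'{tag}.pkl','wb')); return d
def ray(c,u,v):
    f=240/np.tan(np.radians(c['vfov'])/2)
    R=np.array(c['R']);t=np.array(c['t'])
    a=np.array([(u-c['cx'])/f,(v-c['cy'])/f,1.])
    if c.get('fish'):
        r=np.hypot(a[0],a[1]); a=np.array([a[0]/r*np.sin(r),a[1]/r*np.sin(r),np.cos(r)])
    return -R.T@t, R.T@a/np.linalg.norm(a)
def atz(c,u,v,z):
    o,d=ray(c,u,v); return o+d*(z-o[2])/d[2]
def tri(*obs):
    A=np.zeros((3,3));b=np.zeros(3);P=[]
    for c,u,v in obs:
        o,d=ray(c,u,v);M=np.eye(3)-np.outer(d,d);A+=M;b+=M@o;P.append((o,M))
    x=np.linalg.solve(A,b); return x,[np.linalg.norm(M@(x-o)) for o,M in P]
def proj(c,X):
    f=240/np.tan(np.radians(c['vfov'])/2); p=np.array(c['R'])@X+c['t']; return p[:2]/p[2]*f+[c['cx'],c['cy']]
E
python3 - <<'E'
from h import *
d=shot(['scene','side','wrist'],'a')
for n,c in d.items(): print(n,c['vfov'],c['cx'],c['cy'],-np.array(c['R']).T@c['t'])
o=robot.get_obs(); print(o)
E
```

```text
scene 51.265920083414564 320.15019026901894 234.17008407800293 [ 1.15441064 -0.00849514  0.676215  ]
side 49.4202621862908 321.8165230119822 243.90359504498022 [ 0.18084412 -0.76588232  0.76832979]
wrist 65.70646984690485 321.08446057759204 240.0088767222512 [0.15602757 0.60902099 0.38460992]
{'time': 0.15, 'q': array([ 1.02653903e+00,  5.28268510e-01,  1.43358734e+00,  2.65504710e-05,
        1.18138678e+00, -1.78533385e-01]), 'joint_velocities': array([-0.00145441, -0.00256641, -0.00303335,  0.00067066, -0.00146923,
        0.00146133]), 'joint_torque': array([ 4.98777699e-04, -4.40431237e+01, -1.76843727e+01,  6.33408409e-02,
        5.52678038e-02, -1.34451416e-04]), 'position': array([0.22321361, 0.58319707, 0.22179323]), 'tool_rot': array([ 1.81849460e-01,  9.83326036e-01, -7.67357151e-04, -3.03183510e-04]), 'ft_force': array([ 0.91482244, -0.35764935,  0.1559746 ]), 'moment': array([-0.01014299,  0.05397053,  0.01286574]), 'grip_force': 0.0, 'grip_width': 0.08685175929155656}
```

View pics/a_scene.png

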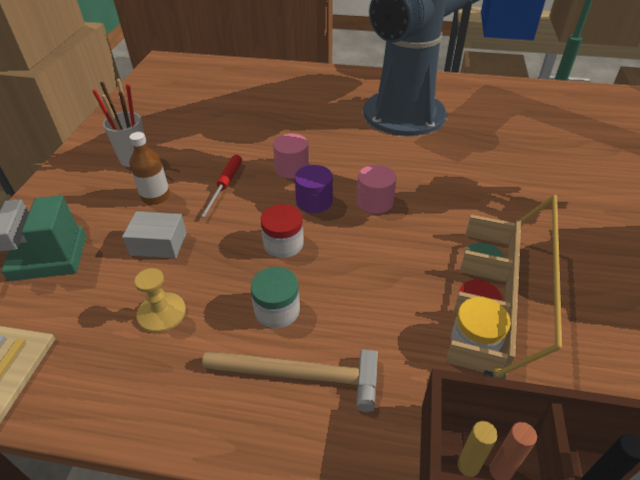

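View pics/a_side.png

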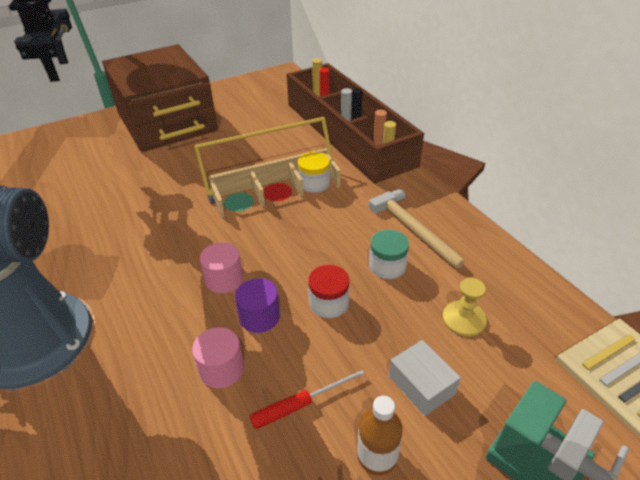

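The scene view shows the red lid at about (282,221), the green at (275,288), and the crate at right around (490,290), with its green spot at (487,255), red spot at (481,292) and the yellow tin at (484,320). The crate opens toward −y. In the side view, red is at (329,281), green at (389,246), and the spots at (239,202) and (277,191).

Run:
```python
from h import *
d=pickle.load(open('a.pkl','rb'))
seed={'scene':dict(red=(282,216),green=(275,283),yellow=(484,318),sg=(485,250),sr=(481,290)),
'side':dict(red=(329,281),green=(389,244),yellow=(314,162),sg=(239,202),sr=(277,191))}
ctr={}
for n,c in d.items():
    if n=='wrist':continue
    hsv=cv2.cvtColor(c['color'],cv2.COLOR_RGB2HSV)
    for k,s in seed[n].items():
        H={'r':0,'g':75,'y':25}[k[0] if k[0]!='s' or k=='side' else k[1]]
        dh=np.abs((hsv[...,0].astype(int)-H+90)%180-90)
        m=((dh<(7 if H!=75 else 20))&(hsv[...,1]>(150 if H!=75 else 70))).astype(np.uint8)
        if H==0: m&=(hsv[...,1]>205).astype(np.uint8)
        _,lab,st,ce=cv2.connectedComponentsWithStats(m)
        l=lab[s[1],s[0]]
        cnt=max(cv2.findContours((lab==l).astype(np.uint8),0,1)[0],key=cv2.contourArea)
        e=cv2.fitEllipse(cv2.convexHull(cnt)); ctr[n,k]=e[0]
        print(n,k,hsv[s[1],s[0]],st[l],np.round(e[0],1),np.round(e[1],1), atz(c,*e[0],0.066 if len(k)>2 else 0).round(4))
for k in ('red','green','yellow','sg','sr'): print(k,tri(*[(d[n],*ctr[n,k]) for n in ('scene','side')]))
a=cv2.resize(d['scene']['color'][180:390,430:580],None,fx=3.9,fy=2.85*1.37/1.37,interpolation=2)
a=cv2.resize(d['scene']['color'][190:380,440:570],None,fx=3,fy=3,interpolation=2)
b=cv2.resize(d['side']['color'][110:220,190:350],None,fx=2.5,fy=2.5,interpolation=2)
im=np.zeros((570,800,3),np.uint8); im[:a.shape[0],:a.shape[1]]=a; im[:b.shape[0],395:795]=b
cv2.imwrite('pics/crop.png',im[:,:,::-1])
```

```text
Traceback (most recent call last):
cv2.error: OpenCV(4.12.0) /io/opencv/modules/imgproc/src/shapedescr.cpp:361: error: (-201:Incorrect size of input array) There should be at least 5 points to fit the ellipse in function 'fitEllipseNoDirect'
```

```bash
cat > seg.py <<'E'
from h import *
def seg(c,s,dv=30):
    hsv=cv2.cvtColor(cv2.medianBlur(c['color'],3),cv2.COLOR_RGB2HSV).astype(int)
    h,S,v=hsv[s[1],s[0]]
    m=((np.abs((hsv[...,0]-h+90)%180-90)<10)&(hsv[...,1]>.7*S)&(np.abs(hsv[...,2]-v)<dv)).astype(np.uint8)
    _,lab,st,ce=cv2.connectedComponentsWithStats(m); l=lab[s[1],s[0]]
    cnt=max(cv2.findContours((lab==l).astype(np.uint8),0,1)[0],key=cv2.contourArea)
    e=cv2.fitEllipse(cv2.convexHull(cnt)); return e,st[l],(h,S,v)
E
python3 - <<'E'
from seg import *
d=pickle.load(open('a.pkl','rb'))
seed={'scene':dict(red=(282,219),green=(275,285),yellow=(484,318),sg=(485,250),sr=(481,290)),
'side':dict(red=(329,281),green=(389,244),yellow=(314,162),sg=(239,202),sr=(277,191))}
ctr={}
for n in seed:
    c=d[n]
    for k,s in seed[n].items():
        try: e,st,h=seg(c,s)
        except Exception as x: print(n,k,'fail');continue
        ctr[n,k]=e[0]
        print(n,k,h,st,np.round(e[0],1),np.round(e[1],1), atz(c,*e[0],0.066 if len(k)>2 else 0).round(4))
for k in ('red','green','yellow','sg','sr'):
    try: print(k,tri(*[(d[n],*ctr[n,k]) for n in ('scene','side')]))
    except KeyError: pass
a=cv2.resize(d['scene']['color'][190:380,440:570],None,fx=3,fy=3,interpolation=2)
b=cv2.resize(d['side']['color'][110:220,190:350],None,fx=2.5,fy=2.5,interpolation=2)
im=np.zeros((570,800,3),np.uint8); im[:a.shape[0],:a.shape[1]]=a; im[:b.shape[0],395:795]=b
cv2.imwrite('pics/crop.png',im[:,:,::-1])
E
```

```text
scene red (np.int64(1), np.int64(191), np.int64(148)) [260 204  44  30 970] [282.1 218.6] [29.7 44. ] [ 0.5128 -0.1977  0.066 ]
scene green (np.int64(75), np.int64(98), np.int64(107)) [ 251  267   47   40 1386] [274.9 286.3] [39.  47.2] [ 0.6687 -0.1729  0.066 ]
scene yellow (np.int64(21), np.int64(188), np.int64(214)) [ 459  296   41   42 1318] [483.1 316.4] [38.7 49.9] [0.6733 0.1467 0.066 ]
scene sg (np.int64(76), np.int64(92), np.int64(72)) [468 243  35  14 269] [485.3 249.4] [11.1 35.4] [0.4638 0.1758 0.    ]
scene sr (np.int64(1), np.int64(187), np.int64(97)) [462 278  41  23 563] [482.1 289.1] [19.  44.5] [0.5623 0.165  0.    ]
side red (np.int64(1), np.int64(210), np.int64(185)) [308 264  42  30 995] [328.2 278.7] [29.9 42. ] [ 0.5095 -0.2     0.066 ]
side green (np.int64(75), np.int64(104), np.int64(145)) [372 230  36  25 717] [389.3 242.5] [24.7 36.7] [ 0.6625 -0.1769  0.066 ]
side yellow (np.int64(26), np.int64(254), np.int64(240)) [298 154  31  16 375] [313.5 161.4] [15.3 31. ] [0.6707 0.1445 0.066 ]
side sg (np.int64(75), np.int64(111), np.int64(99)) [224 193  29  18 370] [238.2 201.6] [16.6 28.3] [0.4825 0.1754 0.    ]
side sr (np.int64(1), np.int64(208), np.int64(135)) [263 182  30  20 446] [277.1 191.5] [19.5 30.4] [0.5788 0.1634 0.    ]
red (array([ 0.51053424, -0.19829627,  0.06385809]), [np.float64(5.2961493215729634e-05), np.float64(5.296149321572805e-05)])
green (array([ 0.66532044, -0.1737952 ,  0.0620041 ]), [np.float64(0.0002231596402602424), np.float64(0.00022315964026043016)])
yellow (array([0.67193303, 0.1470644 , 0.06414999]), [np.float64(0.00012927247003022315), np.float64(0.00012927247003014346)])
sg (array([0.47798978, 0.16976183, 0.00949346]), [np.float64(0.0042131828295164965), np.float64(0.004213182829516455)])
sr (array([0.57381231, 0.15927674, 0.00835226]), [np.float64(0.004371637174834223), np.float64(0.004371637174834288)])
```

View pics/crop.png

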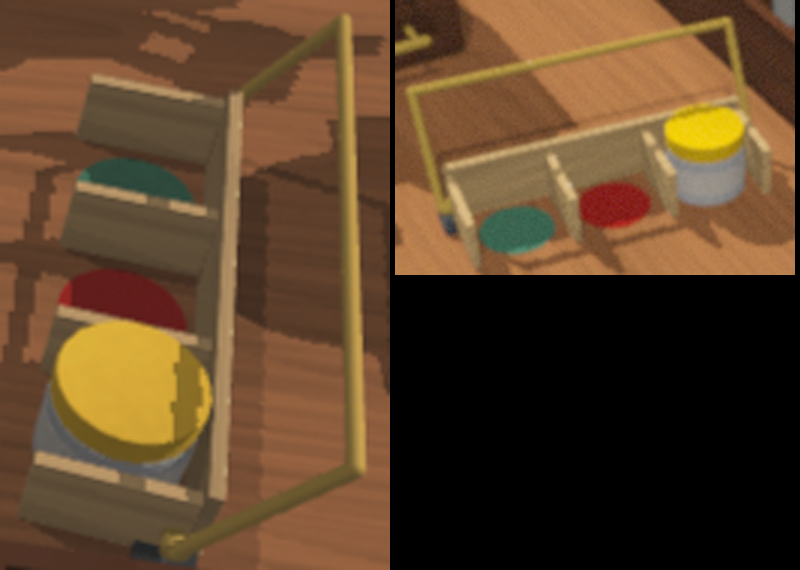

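The crop shows all the wall tops, the bar corners and the spots clearly, so I'll fit the crate pose and keeper angle to them.

```bash
cat > fit.py <<'E'
from h import *
from scipy.optimize import least_squares
def fit(d,S,D,p0=(.57,.13,1.42,1.6)):
    def pts(p):
        x,y,w,q=p;R=np.array([[np.cos(w),-np.sin(w),0],[np.sin(w),np.cos(w),0],[0,0,1]])
        f=lambda a:R@np.array(a)/1000+[x,y,0]
        bar=lambda s:f([30-110*np.cos(.262+q),s,20+110*np.sin(.262+q)])
        return f,bar
    def res(p):
        f,bar=pts(p);r=[]
        for n,L in (('scene',S),('side',D)):
            for u,X in L:
                r.append(proj(d[n],bar(X[1]) if X[0]=='bar' else f(X))-u)
        return np.array(r).ravel()
    s=least_squares(res,p0,loss='soft_l1'); return s.x,res(s.x).reshape(-1,2),pts(s.x)
E
python3 - <<'E'
from fit import *
d=pickle.load(open('a.pkl','rb'))
S=[((93,79),(-44,144,50)),((77,184),(-44,48,50)),((58,312),(-44,-48,50)),((36,459),(-44,-144,50)),((237,94),(40,148,58)),((217,498),(40,-148,58)),((345,18),('bar',157)),((359,470),('bar',-157))]
S=[(np.array(u)/3+[440,190],X) for u,X in S]
D=[((447,166),(40,148,58)),((745,100),(40,-148,58)),((410,90),('bar',157)),((728,22),('bar',-157))]
D=[((np.array(u)-[395,0])/2.5+[190,110],X) for u,X in D]
D+=[((238.2,201.6),(-4,96,0)),((277.1,191.5),(-4,0,0))]
p,r,(f,bar)=fit(d,S,D); print(p.round(4)); print(r.round(1).tolist())
for n,y in (('g',96),('r',0),('y',-96)): print(n,'goal',f([-2,y,0]).round(4),'mouth',f([-44,y,0]).round(4))
print('bar',bar(0).round(4), 'ctr of yellow expected vs', )
E
```

```text
[0.5794 0.1658 1.4397 1.8162]
[[-0.1, -0.5], [-0.1, 0.4], [-0.1, -0.5], [-0.1, -0.3], [0.4, -1.1], [0.6, 0.9], [-0.1, 1.0], [-0.5, 0.3], [-1.9, 0.2], [-3.2, -1.3], [0.6, 0.4], [0.1, -0.1], [0.6, 0.0], [0.3, 0.4]]
g goal [0.484  0.1764 0.    ] mouth [0.4785 0.1348 0.    ]
r goal [0.5792 0.1639 0.    ] mouth [0.5737 0.1222 0.    ]
y goal [0.6743 0.1513 0.    ] mouth [0.6689 0.1097 0.    ]
bar [0.5903 0.2486 0.1161] ctr of yellow expected vs
```

```bash
cat > go.py <<'E'
from h import *
from scipy.spatial.transform import Rotation as Rn
W=1.4397; O=np.array([.5794,.1658,0])
C=np.array([[np.cos(W),-np.sin(W),0],[np.sin(W),np.cos(W),0],[0,0,1]])
def crate(a): return C@np.array(a)/1000+O
def incrate(X): return (C.T@(np.array(X)-O)*1000).round(1)
TIN=np.c_[C[:,0],-C[:,1],-C[:,2]]   # tool x=crate x
def delta(X,T=TIN):
    o=robot.get_obs();R=Rn.from_quat(o['tool_rot'])
    print('t',o['time'],'pos',o['position'].round(4),'crate',incrate(o['position']),'F',o['ft_force'].round(1),'w',round(o['grip_width'],4),round(float(o['grip_force']),1))
    print('shift cm',(R.inv().apply(np.array(X)-o['position'])*100).round(2),'turn',(R.inv()*Rn.from_matrix(T)).as_rotvec().round(3))
E
python3 - <<'E'
from go import *
d=pickle.load(open('a.pkl','rb'))
for n,L in (('scene',dict(pink1=(376,178),purple=(314,178),pink2=(291,144))),('side',dict(pink1=(221,257),purple=(258,296),pink2=(218,346)))):
    for k,p in L.items(): print(n,k,atz(d[n],*p,.066).round(3))
for n,X in (('red',(.5105,-.199,0)),('green',(.664,-.1745,0)),('yellow',(.672,.1467,0))): print(n,incrate(X))
delta([.5105,-.199,.16])
E
```

```text
scene pink1 [ 0.367 -0.042  0.066]
scene purple [ 0.387 -0.163  0.066]
scene pink2 [ 0.279 -0.233  0.066]
side pink1 [ 0.361 -0.047  0.066]
side purple [ 0.381 -0.173  0.066]
side pink2 [ 0.279 -0.238  0.066]
red [-370.7   20.6    0. ]
green [-326.3 -128.4    0. ]
yellow [ -6.8 -94.3   0. ]
t 0.15 pos [0.2232 0.5832 0.2218] crate [367.3 407.7 221.8] F [ 0.9 -0.4  0.2] w 0.0869 0.0
shift cm [-54.8  -62.76   6.26] turn [-2.000e-03  1.000e-03  1.336e+00]
```

Request:
{"method": "play_rows", "body": {"gripper": [-1,-1,-1,-1,-1,-1,-1,-1,-1,-1,-1,-1], "delta_pos": [[-4,-4,0],[-8,-9,0],[-12,-14,0],[-16,-18,0],[-20,-23,0],[-24,-27,1],[-28,-32,1],[-32,-36,2],[-36,-41,3],[-40,-46,4],[-44,-50,5],[-48,-55,5]], "turn": [[0,0,0.1],[0,0,0.22],[0,0,0.34],[0,0,0.46],[0,0,0.58],[0,0,0.7],[0,0,0.82],[0,0,0.94],[0,0,1.06],[0,0,1.18],[0,0,1.28],[0,0,1.336]]}}

```text
time: 1.65
position: [0.4747, -0.1021, 0.1717]
tool_rot: [0.753, 0.658, -0.0, -0.001]
ft_force: [0.8, 0.0, 0.7]
grip_width: 0.0872
grip_force: 0.0
```

Run:
```python
from go import *
delta([.5105,-.199,.14])
```

```text
t 1.65 pos [ 0.4747 -0.1021  0.1717] crate [-279.3   68.8  171.7] F [0.8 0.  0.7] w 0.0872 0.0
shift cm [-9.13  4.84  3.16] turn [-0.001 -0.001 -0.002]
```

Request:
{"method": "play_rows", "body": {"gripper": [-1,-1,-1,-1], "delta_pos": [[-4.5,2.4,1.5],[-9,4.8,3.1],[-9,4.8,3.1],[-9,4.8,3.1]], "turn": [[0,0,0],[0,0,0],[0,0,0],[0,0,0]]}}

```text
time: 2.15
position: [0.5095, -0.195, 0.141]
tool_rot: [0.752, 0.659, -0.0, -0.001]
ft_force: [-1.3, 0.3, 0.0]
grip_width: 0.0868
grip_force: 0.0
```

Run:
```python
from go import *
d=shot(['wrist'],'b');delta([.5105,-.199,.012])
```

```text
t 2.2 pos [ 0.5095 -0.1945  0.1414] crate [-366.3   22.2  141.4] F [0.3 0.6 0.8] w 0.0869 0.0
shift cm [-0.45  0.18 12.94] turn [-0.002 -0.001  0.001]
```

View pics/b_wrist.png

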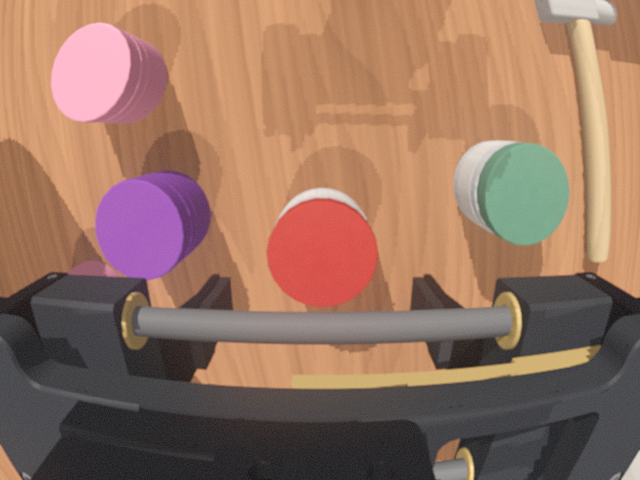

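The wrist view shows the red lid at about (322,251) and the green at (520,193), both fully visible.

Run:
```python
from seg import *
from go import *
d=pickle.load(open('b.pkl','rb'));a=pickle.load(open('a.pkl','rb'));c=d['wrist'];c['fish']=1
for k,s,ss in (('red',(322,251),(328.2,278.7)),('green',(520,193),(389.3,242.5))):
    e,st,h=seg(c,s); P=atz(c,*e[0],.066); print(k,st,np.round(e,1) if 0 else e,P.round(4),incrate(P)); print(tri((c,*e[0]),(a['side'],*ss)))
```

```text
red [ 266  199  113  108 9478] ((321.4674072265625, 252.85157775878906), (107.93040466308594, 112.17137908935547), 80.57858276367188) [ 0.5094 -0.197   0.066 ] [-368.8   22.    66. ]
(array([ 0.50993266, -0.19795915,  0.06388212]), [np.float64(0.0007262948533725062), np.float64(0.0007262948533724251)])
green [ 484  144   84  101 6771] ((524.2376708984375, 192.30349731445312), (86.78372955322266, 102.22699737548828), 175.50112915039062) [ 0.6588 -0.1719  0.066 ] [-324.5 -122.9   66. ]
(array([ 0.66376055, -0.17327543,  0.06103126]), [np.float64(0.0017502269878741843), np.float64(0.0017502269878744091)])
```

Request:
{"method": "play_rows", "body": {"gripper": [-1,-1,-1,-1,-1,1,1,1,1,1], "delta_pos": [[-0.3,0,3],[-0.3,0,6],[-0.3,0,9],[-0.3,0,11.5],[-0.3,0,12.7],[-0.3,0,12.7],[-0.3,0,12.7],[-0.3,0,12.7],[-0.3,0,12.7],[-0.3,0,12.7]], "turn": [[0,0,0],[0,0,0],[0,0,0],[0,0,0],[0,0,0],[0,0,0],[0,0,0],[0,0,0],[0,0,0],[0,0,0]], "squeeze": 10}}

```text
time: 3.45
position: [0.5104, -0.1987, 0.0154]
tool_rot: [0.752, 0.659, 0.0, 0.001]
ft_force: [0.5, 2.8, 5.5]
grip_width: 0.0757
grip_force: 10.0
```

Run:
```python
from go import *
delta(crate([-60,0,14]))
```

```text
t 3.45 pos [ 0.5104 -0.1987  0.0154] crate [-370.4   20.7   15.4] F [0.5 2.8 5.5] w 0.0757 10.0
shift cm [31.04  2.07  0.13] turn [ 0.001  0.    -0.   ]
```

Request:
{"method": "play_rows", "body": {"gripper": [1,1,1,1,1,1,1,1,1,1,1,1], "delta_pos": [[1.5,0.2,0],[4.5,0.5,0],[8,0.9,0],[11.5,1.3,0],[15,1.6,0],[18.5,1.9,0],[22,2.1,0],[25,2.1,0],[28,2.1,0],[30,2.1,0],[31,2.1,0],[31,2.1,0]], "turn": [[0,0,0],[0,0,0],[0,0,0],[0,0,0],[0,0,0],[0,0,0],[0,0,0],[0,0,0],[0,0,0],[0,0,0],[0,0,0],[0,0,0]]}}

```text
time: 4.95
position: [0.572, 0.1075, 0.0154]
tool_rot: [0.752, 0.66, 0.001, 0.0]
ft_force: [-0.3, 2.3, 5.6]
grip_width: 0.0759
grip_force: 10.0
```

Run:
```python
from go import *
d=shot(['wrist','side'],'c');delta(crate([-60,0,14]))
```

```text
t 5.05 pos [0.572  0.1074 0.0154] crate [-58.8  -0.3  15.4] F [0.6 4.1 6.8] w 0.076 10.0
shift cm [-0.12 -0.03  0.14] turn [ 0.002 -0.001  0.   ]
```

View pics/c_wrist.png

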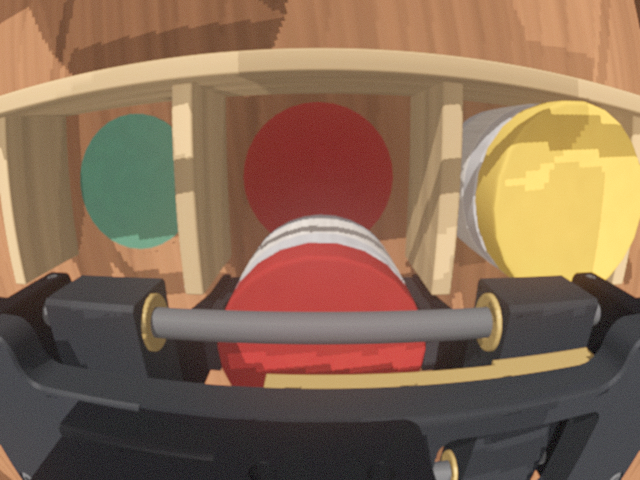

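The tin is centred in the mouth of the red bay, aligned with the red disc (centre ≈ (318,175)). I'll release it and push it from behind with the fingers partly open.

Request:
{"method": "play_rows", "body": {"gripper": [-1,-1,-1,-1,-1,0.3,0.3,0.3,0.3,0.3,0.3], "delta_pos": [[0,0,0],[0,0,0],[0,0,-3],[0,0,-7],[-1,0,-9],[-4,0,-9],[-7,0,-9],[-7,0,-9],[-7,0,-5],[-7,0,-1],[-7,0,0]], "turn": [[0,0,0],[0,0,0],[0,0,0],[0,0,0],[0,0,0],[0,0,0],[0,0,0],[0,0,0],[0,0,0],[0,0,0],[0,0,0]]}}

```text
time: 6.42
position: [0.5599, 0.0372, 0.012]
tool_rot: [0.752, 0.659, -0.002, -0.002]
ft_force: [0.0, 0.3, 0.1]
grip_width: 0.0359
grip_force: 0.0
```

Run:
```python
from go import *
delta(crate([-46.5,0,14]))
```

```text
t 6.425 pos [0.5599 0.0372 0.012 ] crate [-130.     2.5   12. ] F [0.  0.3 0.1] w 0.0359 0.0
shift cm [ 8.35  0.26 -0.2 ] turn [-0.006 -0.     0.   ]
```

Request:
{"method": "play_rows", "body": {"gripper": [0.3,0.3,0.3,0.3,0.3,0.3,0.3,0.3,0.3,0.3], "delta_pos": [[1,0.1,0],[2,0.1,0],[3,0.1,0],[4,0.1,0],[5,0.1,0],[5.8,0.1,0],[6.5,0.1,0],[7.1,0.1,0],[7.6,0.1,0],[7.6,0.1,0]], "turn": [[0,0,0],[0,0,0],[0,0,0],[0,0,0],[0,0,0],[0,0,0],[0,0,0],[0,0,0],[0,0,0],[0,0,0]]}}

```text
time: 7.68
position: [0.573, 0.1124, 0.0143]
tool_rot: [0.752, 0.659, 0.0, -0.0]
ft_force: [-0.1, 0.2, -0.0]
grip_width: 0.0303
grip_force: 0.0
```

Run:
```python
from go import *
delta(crate([-46.5,0,14]));d=shot(['wrist'],'d')
```

```text
t 7.675 pos [0.573  0.1124 0.0143] crate [-53.8  -0.6  14.3] F [-0.1  0.2 -0. ] w 0.0303 0.0
shift cm [ 0.73 -0.06  0.04] turn [-0.    -0.001  0.   ]
```

View pics/d_wrist.png

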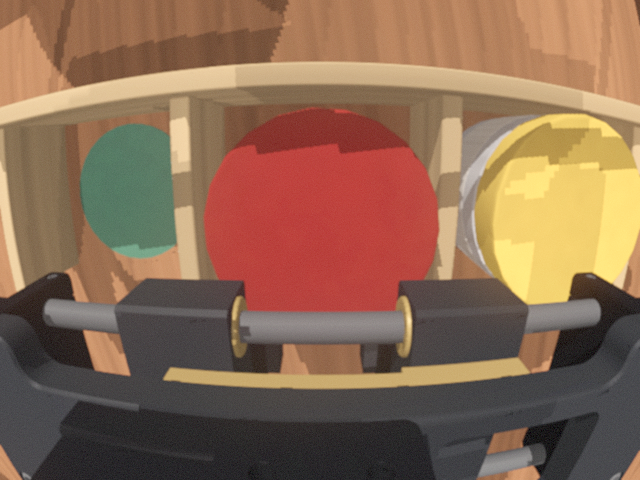

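The red tin is in its bay, with its lid centre at about (320,215), and a small gap to the back wall remains. I'll push on gently.

Request:
{"method": "play_rows", "body": {"gripper": [0.3,0.3,0.3,0.3,0.3], "delta_pos": [[0.2,0,0],[0.4,0,0],[0.6,0,0],[0.7,0,0],[0.7,0,0]], "turn": [[0,0,0],[0,0,0],[0,0,0],[0,0,0],[0,0,0]]}}

```text
time: 8.35
position: [0.5739, 0.1189, 0.0145]
tool_rot: [0.752, 0.659, 0.0, -0.0]
ft_force: [-0.5, -0.1, 0.6]
grip_width: 0.0302
grip_force: 0.2
```

Request:
{"method": "play_rows", "body": {"gripper": [0.3,0.3,0.3], "delta_pos": [[0.15,0,0],[0.3,0,0],[0.3,0,0]], "turn": [[0,0,0],[0,0,0],[0,0,0]]}}

```text
time: 8.72
position: [0.5741, 0.1202, 0.0145]
tool_rot: [0.752, 0.66, -0.001, 0.0]
ft_force: [-1.2, -6.7, -0.3]
grip_width: 0.0306
grip_force: 3.0
```

Run:
```python
from seg import *
from go import *
delta(crate([-46.5,0,14]));d=shot(['wrist'],'e')
for k in 'd','e':
    c=pickle.load(open(k+'.pkl','rb'))['wrist'];c['fish']=1
    e,st,h=seg(c,(320,230),60);print(st,e, [incrate(atz(c,u,v,.066)) for u,v in ((st[0],e[0][1]),(st[0]+st[2],e[0][1]),(e[0][0],st[1]))])
```

```text
t 8.725 pos [0.5741 0.1202 0.0145] crate [-45.9  -0.7  14.5] F [-1.2 -6.7 -0.3] w 0.0306 3.0
shift cm [-0.06 -0.07  0.06] turn [-0.001  0.002  0.001]
[  203   106   236   206 38980] ((321.1849365234375, 217.5953826904297), (220.3375244140625, 238.32760620117188), 90.88849639892578) [array([-4.9, 36.6, 66. ]), array([ -4.8, -38. ,  66. ]), array([28.7, -0.8, 66. ])]
[  203   109   237   203 38763] ((320.9366149902344, 218.1360626220703), (218.24807739257812, 237.2662811279297), 89.33761596679688) [array([ 2.9, 36.6, 66. ]), array([  3.1, -38.5,  66. ]), array([35.8, -0.7, 66. ])]
```

The wall is felt at 6.7 N, and the lid's leading edge sits at +35.8 mm against the wall face at +36 mm. Green is next.

Request:
{"method": "play_rows", "body": {"gripper": [0.3,0.3,0.3,-1,-1,-1,-1,-1,-1,-1,-1,-1], "delta_pos": [[-1,0,0],[-4,0,-1],[-6,0,-6],[-8,1.5,-11],[-12,4,-12.5],[-16,6.5,-12.5],[-20,9,-12.5],[-24,11,-12.5],[-27,12.2,-12.5],[-27.8,12.4,-12.5],[-27.8,12.4,-12.5],[-27.8,12.4,-12.5]], "turn": [[0,0,0],[0,0,0],[0,0,0],[0,0,0],[0,0,0],[0,0,0],[0,0,0],[0,0,0],[0,0,0],[0,0,0],[0,0,0],[0,0,0]]}}

```text
time: 10.28
position: [0.6604, -0.1684, 0.1395]
tool_rot: [0.751, 0.66, -0.0, -0.001]
ft_force: [0.5, -0.2, -1.0]
grip_width: 0.0869
grip_force: 0.0
```

Run:
```python
from seg import *
from go import *
d=shot(['wrist'],'f');c=d['wrist'];c['fish']=1
e,st,h=seg(c,(321,251),30);P=atz(c,*e[0],.066);print(st,e,h,P,incrate(P))
delta([P[0],P[1],.0145])
```

```text
[ 273  201  109  108 9163] ((327.1159973144531, 254.98355102539062), (107.3847885131836, 108.6368408203125), 101.49495697021484) (np.int64(71), np.int64(69), np.int64(162)) [ 0.66394911 -0.17178947  0.066     ] [-323.6 -128.    66. ]
t 10.325 pos [ 0.6606 -0.1683  0.1396] crate [-320.7 -124.2  139.6] F [0.5 1.1 0.3] w 0.0869 0.0
shift cm [-0.31  0.39 12.5 ] turn [-0.001 -0.001  0.002]
```

Request:
{"method": "play_rows", "body": {"gripper": [-1,-1,-1,-1,-1,1,1,1,1,1], "delta_pos": [[-0.3,0.4,3],[-0.3,0.4,6],[-0.3,0.4,9],[-0.3,0.4,11.5],[-0.3,0.4,12.5],[-0.3,0.4,12.5],[-0.3,0.4,12.5],[-0.3,0.4,12.5],[-0.3,0.4,12.5],[-0.3,0.4,12.5]], "turn": [[0,0,0],[0,0,0],[0,0,0],[0,0,0],[0,0,0],[0,0,0],[0,0,0],[0,0,0],[0,0,0],[0,0,0]], "squeeze": 10}}

```text
time: 11.58
position: [0.6651, -0.1736, 0.0155]
tool_rot: [0.752, 0.659, 0.0, 0.0]
ft_force: [-1.0, 2.1, 3.7]
grip_width: 0.076
grip_force: 10.0
```

Run:
```python
from go import *
delta(crate([-60,96,15]))
```

```text
t 11.575 pos [ 0.6651 -0.1736  0.0155] crate [-325.3 -129.3   15.5] F [-1.   2.1  3.7] w 0.076 10.0
shift cm [ 26.53 -22.53   0.03] turn [ 0.001 -0.     0.   ]
```

Request:
{"method": "play_rows", "body": {"gripper": [1,1,1,1,1,1,1,1,1,1,1,1], "delta_pos": [[1,-1.2,0],[3.2,-3.6,0],[6,-6.8,0],[8.8,-10,0],[11.6,-13.2,0],[14.4,-16.4,0],[17,-19.3,0],[19.2,-21.5,0],[21.4,-22.5,0],[24.5,-22.5,0],[26.5,-22.5,0],[26.5,-22.5,0]], "turn": [[0,0,0],[0,0,0],[0,0,0],[0,0,0],[0,0,0],[0,0,0],[0,0,0],[0,0,0],[0,0,0],[0,0,0],[0,0,0],[0,0,0]]}}

```text
time: 13.08
position: [0.4755, 0.1204, 0.0153]
tool_rot: [0.752, 0.66, 0.001, -0.0]
ft_force: [0.2, 5.3, 6.8]
grip_width: 0.076
grip_force: 10.0
```

Run:
```python
from go import *
delta(crate([-60,96,15]));d=shot(['wrist'],'g')
```

```text
t 13.075 pos [0.4755 0.1204 0.0153] crate [-58.6  97.   15.3] F [0.2 5.3 6.8] w 0.076 10.0
shift cm [-0.14  0.1   0.03] turn [ 0.001 -0.001  0.001]
```

View pics/g_wrist.png

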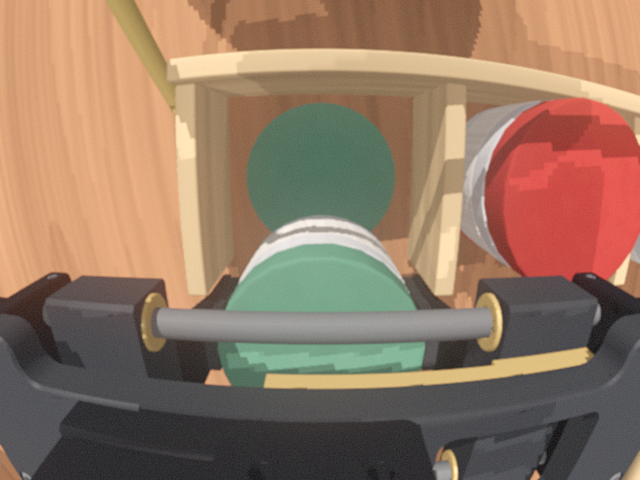

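Green is centred at its bay mouth, with the disc centre at about (320,170). I'll use the same push sequence.

Request:
{"method": "play_rows", "body": {"gripper": [-1,-1,-1,-1,-1,0.3,0.3,0.3,0.3,0.3,0.3,0.3], "delta_pos": [[0,0,0],[0,0,0],[0,0,-3],[0,0,-7],[-1,0,-9],[-4,0,-9],[-7,0,-9],[-7,0,-9],[-7,0,-5],[-7,0,-1],[-7,0,0],[-7,0,0]], "turn": [[0,0,0],[0,0,0],[0,0,0],[0,0,0],[0,0,0],[0,0,0],[0,0,0],[0,0,0],[0,0,0],[0,0,0],[0,0,0],[0,0,0]]}}

```text
time: 14.62
position: [0.4666, 0.0495, 0.0142]
tool_rot: [0.752, 0.659, -0.0, -0.001]
ft_force: [0.1, 0.4, -1.0]
grip_width: 0.0322
grip_force: 0.0
```

Request:
{"method": "play_rows", "body": {"gripper": [0.3,0.3,0.3,0.3,0.3,0.3,0.3,0.3,0.3,0.3,0.3], "delta_pos": [[1,0,0],[2,0,0],[3,0,0],[4,0,0],[5,0,0],[5.8,0,0],[6.5,0,0],[7.1,0,0],[7.6,0,0],[7.9,0,0],[7.9,0,0]], "turn": [[0,0,0],[0,0,0],[0,0,0],[0,0,0],[0,0,0],[0,0,0],[0,0,0],[0,0,0],[0,0,0],[0,0,0],[0,0,0]]}}

```text
time: 16.0
position: [0.4773, 0.1278, 0.0144]
tool_rot: [0.752, 0.659, 0.0, -0.0]
ft_force: [-0.5, -1.2, 1.1]
grip_width: 0.0306
grip_force: 0.5
```

Run:
```python
from go import *
delta(crate([-46,96,14]))
```

```text
t 16.0 pos [0.4773 0.1278 0.0144] crate [-51.   96.3  14.4] F [-0.5 -1.2  1.1] w 0.0306 0.5
shift cm [0.5  0.03 0.04] turn [-0. -0. -0.]
```

Request:
{"method": "play_rows", "body": {"gripper": [0.3,0.3,0.3,0.3,0.3], "delta_pos": [[0.2,0,0],[0.35,0,0],[0.5,0,0],[0.6,0,0],[0.6,0,0]], "turn": [[0,0,0],[0,0,0],[0,0,0],[0,0,0],[0,0,0]]}}

```text
time: 16.62
position: [0.4779, 0.1328, 0.0144]
tool_rot: [0.752, 0.66, -0.001, 0.0]
ft_force: [-0.4, -5.0, 0.2]
grip_width: 0.0304
grip_force: 2.6
```

Run:
```python
from seg import *
from go import *
delta(crate([-46.5,96,14]));d=shot(['wrist'],'i')
c=d['wrist'];c['fish']=1
e,st,h=seg(c,(320,230),60);print(st,h, [incrate(atz(c,u,v,.066)) for u,v in ((st[0],e[0][1]),(st[0]+st[2],e[0][1]),(e[0][0],st[1]))])
```

```text
t 16.625 pos [0.4779 0.1328 0.0144] crate [-46.   96.3  14.4] F [-0.4 -5.   0.2] w 0.0304 2.6
shift cm [-0.05  0.03  0.04] turn [-0.001  0.001  0.001]
[  205   111   233   201 36809] (np.int64(73), np.int64(74), np.int64(158)) [array([  2.5, 133. ,  66. ]), array([ 2.6, 59.3, 66. ]), array([35.1, 96.3, 66. ])]
```

Both tins are seated. Now for the keeper: back off, lift, turn 90° and hover over the middle of the bar.

Request:
{"method": "play_rows", "body": {"gripper": [0.3,0.3,0.3,-1,-1,-1,-1,-1,-1,-1,-1,-1], "delta_pos": [[-1,0,0],[-4,0,-1],[-5,0,-6],[-5,0,-12],[-5,0,-18],[-2,2,-18.5],[2,4,-18.5],[6,6,-18.5],[10,8,-18.5],[12.9,9.6,-18.5],[12.9,9.6,-18.5],[12.9,9.6,-18.5]], "turn": [[0,0,0],[0,0,0],[0,0,0],[0,0,-0.17],[0,0,-0.34],[0,0,-0.52],[0,0,-0.7],[0,0,-0.88],[0,0,-1.06],[0,0,-1.24],[0,0,-1.41],[0,0,-1.571]]}}

```text
time: 18.18
position: [0.5898, 0.2492, 0.1988]
tool_rot: [0.062, 0.998, 0.0, -0.001]
ft_force: [0.2, 0.6, -0.0]
grip_width: 0.0868
grip_force: 0.0
```

Request:
{"method": "play_rows", "body": {"gripper": [-1,-1], "delta_pos": [[0,0,0],[0,0,0]], "turn": [[0,0,0],[0,0,0]]}}

```text
time: 18.42
position: [0.5899, 0.2486, 0.1994]
tool_rot: [0.067, 0.998, 0.0, -0.0]
ft_force: [0.0, -0.3, 0.7]
grip_width: 0.087
grip_force: 0.0
```

Run:
```python
from go import *
BAR=np.c_[C[:,1],C[:,0],-C[:,2]]
delta(crate([83,0,106]),BAR);d=shot(['wrist','scene'],'j')
print(robot.get_obs()['q'])
c=d['wrist']
im=np.vstack([np.hstack([cv2.resize(c['color'],(400,300)),cv2.resize(d['scene']['color'][140:380,320:640],(400,300))])])
cv2.imwrite('pics/j.png',im[:,:,::-1])
```

```text
t 18.425 pos [0.5899 0.2486 0.1994] crate [ 83.4   0.4 199.4] F [ 0.  -0.3  0.7] w 0.087 0.0
shift cm [-0.04 -0.05  9.34] turn [ 0.    -0.    -0.002]
[ 2.24278332e-01  5.73138440e-01  1.41544641e+00  2.37865875e-04
  1.15300893e+00 -1.21409226e+00]
```

View pics/j.png

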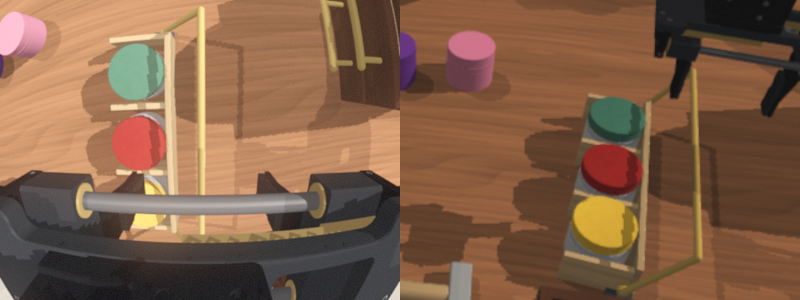

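All tins are against the back wall, and the bar runs between the open fingers (wrist view, column ≈203 of 400). I'll lower and grip it.

Request:
{"method": "play_rows", "body": {"gripper": [-1,-1,-1,-1,-0.3,0.3,1,1,1,1,1,1], "delta_pos": [[0,0,3],[0,0,6],[0,0,8.5],[0,0,9.4],[0,0,9.4],[0,0,9.4],[0,0,9.4],[0,0,9.4],[0,0,9.4],[0,0,9.4],[0,0,9.4],[0,0,9.4]], "turn": [[0,0,0],[0,0,0],[0,0,0],[0,0,0],[0,0,0],[0,0,0],[0,0,0],[0,0,0],[0,0,0],[0,0,0],[0,0,0],[0,0,0]], "squeeze": 15}}

```text
time: 20.02
position: [0.5901, 0.2487, 0.1055]
tool_rot: [0.065, 0.998, -0.0, -0.0]
ft_force: [0.7, 0.7, -0.2]
grip_width: 0.0143
grip_force: 0.0
```

Run:
```python
from go import *
o=robot.get_obs();p=incrate(o['position']);print(p,o['grip_width'],o['grip_force'],o['ft_force'])
# arc: bar x known from tcp; initial angle from x
x0=p[0];a0=np.arccos((30-x0)/110);print('a0',a0,'q',a0-.262, 'bar z',20+110*np.sin(a0))
for a in np.linspace(a0,.262,24)[1:]: print(((-110*np.cos(a)+30-x0)/10).round(1), (-(np.sin(a)-np.sin(a0))*11).round(1), end=' | ')
```

```text
[ 83.6   0.2 105.5] 0.014261660095946732 0.0 [ 0.74165191  0.6806798  -0.16946036]
a0 2.0797602185982766 q 1.8177602185982766 bar z 116.0574827902543
-0.8 -0.4 | -1.6 -0.7 | -2.4 -1.0 | -3.3 -1.2 | -4.1 -1.3 | -5.0 -1.4 | -5.8 -1.4 | -6.7 -1.3 | -7.6 -1.2 | -8.4 -1.0 | -9.2 -0.7 | -10.0 -0.3 | -10.8 0.1 | -11.5 0.5 | -12.2 1.0 | -12.9 1.6 | -13.5 2.2 | -14.1 2.9 | -14.6 3.6 | -15.0 4.3 | -15.4 5.1 | -15.7 5.9 | -16.0 6.8 |
```

Request:
{"method": "play_rows", "body": {"gripper": [1,1,1], "delta_pos": [[0,0,0],[0,0,0],[0,0,0]], "turn": [[0,0,0],[0,0,0],[0,0,0]]}}

```text
time: 20.4
position: [0.5901, 0.2489, 0.1056]
tool_rot: [0.065, 0.998, 0.0, 0.0]
ft_force: [-0.0, 0.9, 0.4]
grip_width: 0.0073
grip_force: 15.0
```

Request:
{"method": "play_rows", "body": {"gripper": [1,1,1,1,1,1,1,1,1,1,1,1], "delta_pos": [[0,-0.8,-0.4],[0,-1.6,-0.7],[0,-2.4,-1.0],[0,-3.3,-1.2],[0,-4.1,-1.3],[0,-5.0,-1.4],[0,-5.8,-1.4],[0,-6.7,-1.3],[0,-7.6,-1.2],[0,-8.4,-1.0],[0,-9.2,-0.7],[0,-9.2,-0.7]], "turn": [[0,0,0],[0,0,0],[0,0,0],[0,0,0],[0,0,0],[0,0,0],[0,0,0],[0,0,0],[0,0,0],[0,0,0],[0,0,0],[0,0,0]]}}

```text
time: 21.9
position: [0.5778, 0.156, 0.112]
tool_rot: [0.065, 0.998, -0.001, -0.001]
ft_force: [-0.6, -0.9, -0.6]
grip_width: 0.0073
grip_force: 15.0
```

Run:
```python
from go import *
o=robot.get_obs();p=incrate(o['position']);print(p,o['grip_width'],o['grip_force'],o['ft_force'])
x0=p[0];a0=np.arccos((30-x0)/110);print('a0',a0,'q',a0-.262, 'bar z',20+110*np.sin(a0))
for a in np.linspace(a0,.262,13)[1:]: print(((-110*np.cos(a)+30-x0)/10).round(1), (-(np.sin(a)-np.sin(a0))*11).round(1), end=' | ')
d=shot(['side','scene'],'k')
im=np.hstack([cv2.resize(d['side']['color'][60:300,150:470],(400,300)),cv2.resize(d['scene']['color'][140:380,320:640],(400,300))])
cv2.imwrite('pics/k.png',im[:,:,::-1])
```

```text
[ -9.9   0.3 112. ] 0.007304523313165289 14.999834597110748 [-0.57815926 -0.92129873 -0.59774769]
a0 1.199603507247343 q 0.937603507247343 bar z 122.5084874534787
-0.8 0.3 | -1.5 0.7 | -2.3 1.2 | -3.0 1.7 | -3.6 2.3 | -4.2 2.9 | -4.7 3.6 | -5.2 4.3 | -5.7 5.0 | -6.1 5.8 | -6.4 6.6 | -6.6 7.4 |
```

View pics/k.png

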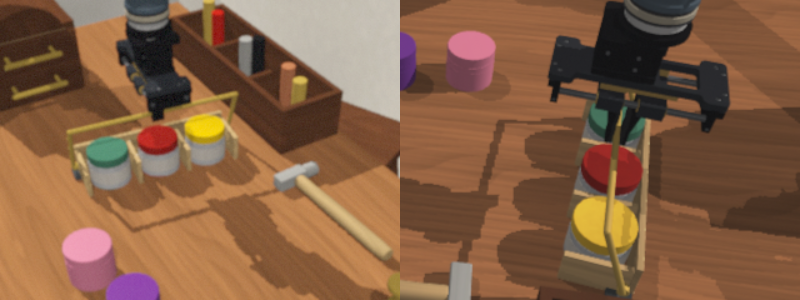

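The bar follows in the grip and is now over the tins. I'll continue down the arc.

Request:
{"method": "play_rows", "body": {"gripper": [1,1,1,1,1,1,1,1,1,1,1,1], "delta_pos": [[0,-0.8,0.3],[0,-1.5,0.7],[0,-2.3,1.2],[0,-3.0,1.7],[0,-3.6,2.3],[0,-4.2,2.9],[0,-4.7,3.6],[0,-5.2,4.3],[0,-5.7,5.0],[0,-6.1,5.8],[0,-6.4,6.6],[0,-6.5,7.1]], "turn": [[0,0,0],[0,0,0],[0,0,0],[0,0,0],[0,0,0],[0,0,0],[0,0,0],[0,0,0],[0,0,0],[0,0,0],[0,0,0],[0,0,0]]}}

```text
time: 23.5
position: [0.5694, 0.0921, 0.0409]
tool_rot: [0.065, 0.998, -0.001, -0.0]
ft_force: [-2.1, -6.2, 3.5]
grip_width: 0.0072
grip_force: 15.0
```

Request:
{"method": "play_rows", "body": {"gripper": [1,1,1,1,1], "delta_pos": [[0,-0.1,0.2],[0,-0.1,0.35],[0,-0.1,0.5],[0,-0.1,0.6],[0,-0.1,0.6]], "turn": [[0,0,0],[0,0,0],[0,0,0],[0,0,0],[0,0,0]]}}

```text
time: 24.12
position: [0.5692, 0.0906, 0.0355]
tool_rot: [0.065, 0.998, -0.001, -0.0]
ft_force: [-2.0, -7.9, 2.4]
grip_width: 0.0074
grip_force: 15.0
```

Run:
```python
from go import *
o=robot.get_obs();p=incrate(o['position']);print(p,o['grip_width'],o['grip_force'],o['ft_force'])
```

```text
[-75.9   0.2  35.5] 0.00740859270449017 15.000073313713074 [-2.04068424 -7.91667955  2.41888428]
```

Request:
{"method": "play_rows", "body": {"gripper": [0.55,0.55,0.55,0.55,0.55,1,1,1,1,1], "delta_pos": [[0,0,0],[0,0,0],[0,0,0],[0,0,-2],[0,0,-4],[0,0,-4],[0,0,-4],[0,0,-4],[0,0,-3],[0,0,-2.2]], "turn": [[0,0,0],[0,0,0],[0,0,0],[0,0,0],[0,0,0],[0,0,0],[0,0,0],[0,0,0],[0,0,0],[0,0,0]]}}

```text
time: 25.38
position: [0.569, 0.092, 0.0563]
tool_rot: [0.065, 0.998, -0.0, -0.001]
ft_force: [0.3, 0.4, -0.5]
grip_width: 0.0005
grip_force: 0.0
```

Request:
{"method": "play_rows", "body": {"gripper": [1,1,1,1], "delta_pos": [[0,0,0.2],[0,0,0.4],[0,0,0.6],[0,0,0.6]], "turn": [[0,0,0],[0,0,0],[0,0,0],[0,0,0]]}}

```text
time: 25.88
position: [0.5696, 0.092, 0.0527]
tool_rot: [0.065, 0.998, -0.0, 0.0]
ft_force: [-1.8, -0.2, 6.2]
grip_width: 0.0005
grip_force: 3.1
```

Request:
{"method": "play_rows", "body": {"gripper": [1,1,1], "delta_pos": [[0,0,0.2],[0,0,0.3],[0,0,0.3]], "turn": [[0,0,0],[0,0,0],[0,0,0]]}}

```text
time: 26.25
position: [0.5697, 0.092, 0.0522]
tool_rot: [0.065, 0.998, -0.0, 0.001]
ft_force: [-5.8, -1.4, 22.0]
grip_width: 0.0007
grip_force: 11.3
```

Request:
{"method": "play_rows", "body": {"gripper": [1,1,1,1,1,1,1,1,1], "delta_pos": [[0,0,-2],[0,0,-7],[0,0,-12],[0,0,-18],[0,-5,-18],[0,-10,-18],[0,-15,-18],[0,-15,-18],[0,-15,-18]], "turn": [[0,0,0],[0,0,0],[0,0,0],[0,0,0],[0,0,0],[0,0,0],[0,0,0],[0,0,0],[0,0,0]]}}

```text
time: 27.38
position: [0.5498, -0.0564, 0.2286]
tool_rot: [0.066, 0.998, 0.0, -0.0]
ft_force: [-0.0, 0.2, -0.0]
grip_width: 0.0002
grip_force: 0.0
```

Run:
```python
from go import *
d=shot(['side','scene'],'m')
im=np.hstack([cv2.resize(d['side']['color'][90:250,180:360],None,fx=2.2,fy=2.2),cv2.resize(d['scene']['color'][190:350,420:600],None,fx=2.2,fy=2.2)])
cv2.imwrite('pics/m.png',im[:,:,::-1])
f=lambda q,s:crate([30-110*np.cos(.262+q),s,20+110*np.sin(.262+q)])
for n,(u0,v0) in (('side',(180,90)),('scene',(420,190))):
  for q in (0,.05):
    print(n,q,[((proj(d[n],f(q,s))-[u0,v0])*2.2+([396,0] if n=='scene' else [0,0])).round(1).tolist() for s in (-157,157)])
print(robot.get_obs()['time'])
```

```text
side 0 [[373.1, 190.5], [83.6, 264.3]]
side 0.05 [[372.7, 185.6], [82.4, 259.3]]
scene 0 [[414.1, 340.8], [470.8, 40.9]]
scene 0.05 [[417.6, 337.0], [473.7, 36.7]]
27.475
```

View pics/m.png

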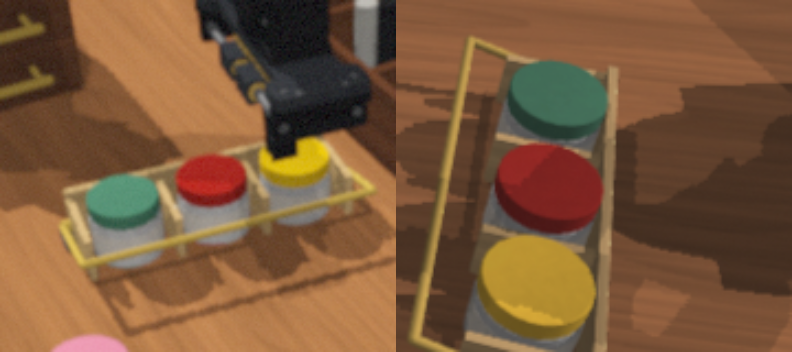

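The bar lies in front of the tins. Its corners, (82,264) and (373,188) in the side crop, match q = 0, and the press to 22 N confirmed the stop. All tins are seated and the arm is clear, so I'll hand in.

```bash
python3 -c "
from rig import robot
print(robot.hand_in())"
```

```text
the job is handed in; nothing more can be done
None
```

The job is handed in at about 27.5 s: the green and red tins are in their own bays against the back wall, the keeper bar is down at its stop, and the arm ended clear; the yellow tin and the bystanders were never handled.

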